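# Pack away the shogi king, lid the piece box and shut the drawer

## Task

Pack up after the game. First lay the king piece in the open piece box in the drawer; then draw the box lid, whose black front batten sticks out, from under the low piece stand until it is clear of the stand, and let go of it lying flat on the board. Take it again, now that its red centre handle is free, seat it fully on the piece box, let go, and push the drawer fully shut, leaving the caddy, bell, dish and cup where they stand.

Things in the scene. Friction and masses are not known exactly. Their poses are not given: they have to be found in the camera images.
- king_center (a point): Loose shogi king, a flat amber wooden pentagon with a red cross on top, lying flat on the board. Grip block 29 mm wide (its y), 24 mm long (its x), 10 mm thick; a look-only pointed nose reaches 20 mm ahead along +x. About 20 g. Point: centre of the block, 5 mm above what it lies on; z up.
- lid_center (a point): Loose piece-box lid, 110 g, same after a half turn. Amber plate 120 (its x) by 80 mm (y), 6 thick, resting on a plug below it (99 by 59 mm, 6 deep, lowest 3 mm only 94 by 54). On top a red centre handle ridge, 32 (x) by 12 mm (y), 18 tall, and two black end battens. Point: its centre, half-way up its 30 mm height: plate underside 9 mm below, plate top 3 below, handle top 15 above.
- stand: Low dark wooden piece stand fixed on the board, a tunnel along its own x: 110 (x) by 118 mm (y), roof underside 37 mm and top 45 mm above the board, 94 mm between its side walls. Origin: centre of its footprint, on the board's top. The lid comes out along the stand's -x (towards the robot); it is clear once its centre is 115 mm along -x from this origin.
- board: Fixed thick pale kaya shogi board on stubby legs, 360 mm (x) by 330 mm (y), top surface 85 mm above the origin, which lies on the table under its centre. The stand, king, lid, caddy, bell and dish are on it. It may stand to the left or the right, the chest on the other side.
- box_floor (a point): Centre of the floor (a layer of pieces) inside the mulberry piece box, which is fixed in the drawer and moves with it; inside 104 mm (x) by 64 mm (y), walls 6 mm thick. x points from the drawer front into the chest, z up.
- box_rim (a point): Centre of the piece box's rim, 34 mm above box_floor, same axes; box outside 116 (x) by 76 mm (y). The seated lid's plate lies on the rim, its x along this x, either way round: lid_center is then 9 mm above this point. The drawer's side walls are 14 mm lower than the rim, 74 mm to either side; the front panel's top is 32 mm above the rim.
- drawer_front (a point): Middle of the top edge of the drawer's flat front panel, on its outer face; panel 172 mm wide (y), 84 tall, 12 thick, no protruding handle, only a thin brass plate. box_rim lies 82 mm behind it along x. x points into the chest: push the panel that way to shut it. The chest's top is 14 mm higher than this point; its front edge is 12 mm behind the panel's outer face when shut.
- drawer (a joint): Opening of the drawer in m: 0 shut, 0.18 fully open; starts 0.145 to 0.175 open. Friction about 1.5 N, stays where it is left.
- caddy_center (a point): Black lacquer tea caddy, 66 mm across, 74 mm tall, loose on the board; point half-way up. Leave alone.
- bell_center (a point): Brass hand bell, 54 mm across, 90 mm tall with its wooden handle, loose on the board; point half-way up. Leave alone.
- dish_center (a point): Blue ceramic ash dish, 80 mm across, 22 mm tall, loose on the board; point half-way up. Leave alone.
- cup_center (a point): White cup, 70 mm across, 65 mm tall, loose on top of the chest; point half-way up. Leave alone.
- lid_batten (a point): Centre of the lid's front black batten (10 mm along the lid's x, 76 mm along y, 18 mm tall, at the -x end of the lid, flush with its edge); 55 mm along the lid's -x from lid_center and 6 mm higher. At the start only this batten and about 43 mm of the lid stick out of the stand towards the robot; the rest, with the handle, is under the stand's roof.
Mind the look-alikes: they are no part of the job. Of the things that look like the part that bears lid_center, the smallest one is meant.

How it is judged:
By the outcome, as a careful person would: the job done as asked, in the order asked, and still so for the second after the job is handed in, with the robot touching nothing.
It also fails if it takes over 69 s, if anything falls off the work surface, if the arm or the gripper's body presses on something with over 40 N, if the wrist force passes 120 N, or if a joint passes its speed limit or range.

## Robot

A 7-joint arm with a two-finger parallel gripper is mounted at the origin on the work surface. World frame = base frame: x ahead of the robot, y to its left, z up, the work surface at z = 0. Lengths are in m, angles in degrees, forces in N, time in s.
With the tool pointing down it reaches from about 0.425 to 0.875 m from the base axis. Payload 4.7 kg.
Tool frame: the origin (TCP) lies at the very end of the fingers, on their centre line; the grasp point (between the pads) lies env.hold_point_z behind it (env.hold_point_z is the distance from the TCP to the grasp point, in m); z points along the fingers, y is the line along which they close (so a half turn about z gives the same grasp; the last joint's range is limited). The gripper opens to 87 mm and grips with 3 to 60 N. Pads are 19 mm wide; open, the fingers measure 117 mm over their backs; the gripper's body (75 mm by 190 mm) begins 51 mm behind the grasp point.
Start: joints at [-69.838, 18.392, -4.016, 83.108, 1.295, 78.541, -3.26], TCP at [0.215, 0.613, 0.223] pointing down, gripper open.
Joint ranges: [-163.93, 163.93], [-17.29, 119.83], [-79.2, 71.16], [3.27, 140.29], [-89.18, 269.18], [5.43, 117.66], [-154.24, 154.24]. Speed limits (degrees/s): [147.25, 147.25, 180, 180, 180, 180, 180].

## Interface

Orientations are given as [roll, pitch, yaw] about the fixed x, y, z axes, in that order (R = Rz(yaw) Ry(pitch) Rx(roll)).
In Python, from cell import env gives the robot as it stands.
- The arm moves only by the shell command python3 -m jog 'ROWS' [FORCE]. ROWS is JSON, a list of rows, each an object with "dp": the shift along the tool's x, y, z in cm, a list of three; "twist": the turn about the tool's z in degrees; "fingers": the opening, from 0 (shut) to 1 (fully open). A call has 1 to 8 rows; each row is the pose to reach, as a shift and turn from the pose commanded when the call began, along the tool's axes at that moment; what a row does not reach only later rows make up. A row lasts 1/8 s, in which the tool goes at most 62.5 mm and 10.7 degrees, less where a joint would pass 70% of its speed; a pose out of reach is approached as far as the arm can. A call with a gripper value outside its range is refused whole. The fingers move at their own pace and stop on an object; FORCE is the grip in N (left out, the last holds). Time passes only in rows, so rows that repeat a pose let the fingers close. It gives the time, the measured TCP pose, the force, the opening and the grip force at its end, in the units of the state.
- env.get_obs(): the state, without advancing time (a new reading comes with each control period).
- env.read_camera(name): name is "scene" or "side" or "wrist"; returns a dict with "pixels" (480x640x3 uint8, blue, green, red), "depth" (480x640 float32, m along the optical axis (not along the pixel's ray), 0 where there is no reading), "fx", "fy", "cx", "cy" (pixels), "k1" (the pictures are not rectified: a ray, as slopes to the right and down, at radius r is drawn at 1 + k1 r^2 times it, then the intrinsics apply), "rvec" (rotation vector, rad) and "tvec" (3), from world to camera coordinates, as OpenCV has them. Camera axes: x right, y down, z forward; pixel columns grow to the right and rows downward; lengths in m; the calibration is good to about 2 mm. A picture is of the moment at which its call begins.
- env.sign_off(): hands the job in; it is judged then, once.
The state is a dict: "time_s": time; "qpos": joint angles; "joint_velocities": joint speeds; "effort": joint torques, N m; "tool_pos": TCP position; "tool_rot": TCP orientation; "force": force on the tool from outside, world axes, zero at the start; "wrist_torque": the same for the moment, N m; "grip_width": finger opening in m; "grasp_force": force on a finger pad.
Only numpy, scipy, OpenCV 4.12 (cv2) and the standard library are available. Lean on these libraries where they do the work, as an engineer would, in place of code of your own. Each camera call takes 0.05 s, during which the arm holds its last target. There are 200 camera calls.

## Working session

There is one attempt and no reset: what is moved stays moved. The work goes in short steps, Python scripts to look and compute and a shell command to move; the robot and the scene stay as the last step left them, time stands still between calls to the robot, and variables do not carry over. Pictures are saved under pics/ and viewed, at most 10 in all, crops included, and the job is handed in when it is done.

```bash
mkdir -p pics; ls; cat > h.py <<'E'
import numpy as np, cv2
from cell import env
def cam(n):
    c=env.read_camera(n); np.savez('/tmp/%s.npz'%n,**{k:np.array(v) for k,v in c.items()}); return c
def load(n): return dict(np.load('/tmp/%s.npz'%n))
def cloud(c):
    K=np.array([[c['fx'],0,c['cx']],[0,c['fy'],c['cy']],[0,0,1]],float)
    v,u=np.mgrid[0:480,0:640]
    p=cv2.undistortPoints(np.stack([u,v],-1).reshape(-1,1,2).astype(float),K,np.array([float(c['k1']),0,0,0])).reshape(480,640,2)
    d=c['depth'][...,None].astype(float)
    P=np.concatenate([p*d,d],-1)
    R=cv2.Rodrigues(np.array(c['rvec'],float))[0]
    W=(P-np.array(c['tvec']).ravel())@R
    W[c['depth']==0]=np.nan
    return W
E
python3 - <<'E'
from h import *
for n in ['scene','side','wrist']:
    c=cam(n); cv2.imwrite(f'pics/{n}0.png',c['pixels'])
o=env.get_obs(); print(o['time_s'],o['tool_pos'],o['tool_rot'],o['grip_width'],env.hold_point_z)
E
```

```text
pics
0.15 [0.21534566 0.61287458 0.22172704] [-1.79919940e+02  5.39591351e-03  1.60645928e+02] 0.08711707685196338 0.0187
```

View pics/scene0.png

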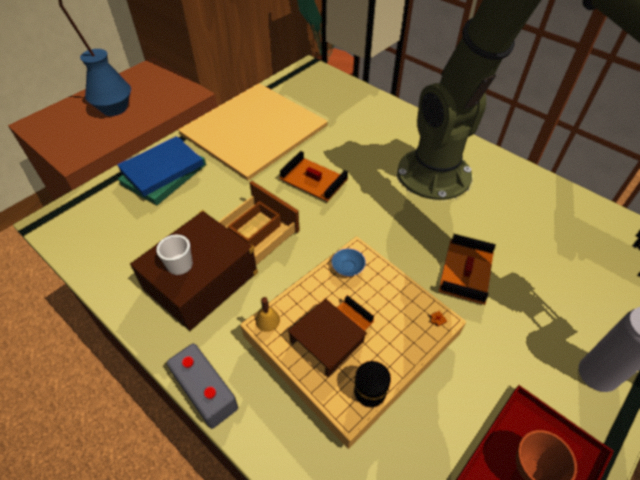

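View pics/side0.png

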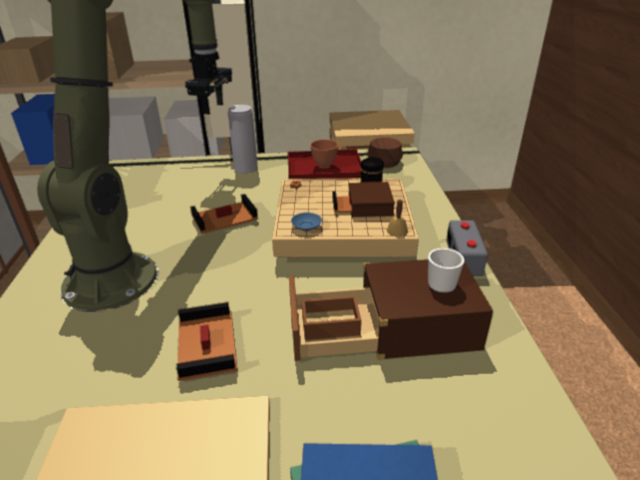

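The scene view shows the king at (438,318), the lid's batten at (357,309) sticking out of the stand at (328,335), the box in the drawer at (262,225), the bell at (267,315), the dish at (348,262) and the caddy at (372,382). Loose look-alike lids lie on the table at (313,177) and (468,268).

```bash
python3 - <<'E'
from h import *
for n,pts in [('scene',dict(king=(438,318),batten=(357,309),standtop=(328,335),boardA=(400,330),boxfl=(262,225),rimmid=(262,225),bell=(265,300),dish=(348,262),caddy=(373,370),chest=(200,240),cup=(174,245))),('side',dict(king=(295,184),batten=(336,203),standtop=(370,190),box=(331,318),front=(294,312),caddy=(371,163),bell=(398,225),dish=(306,222),cup=(445,260)))]:
    c=load(n); W=cloud(c)
    for k,(u,v) in pts.items(): print(n,k,np.nanmedian(W[v-1:v+2,u-1:u+2].reshape(-1,3),0).round(3))
    im=c['pixels'].astype(int)
    def rect(mask,name):
        P=W[mask]; 
        m=np.abs(P[:,:2]-np.median(P[:,:2],0)).max(1)<0.25; P=P[m]
        r=cv2.minAreaRect(P[:,:2].astype(np.float32)); print(n,name,len(P),np.round(r[0],4),np.round(r[1],4),round(r[2],1),np.median(P[:,2]).round(4))
    B=W[...,2]
    dark=im.sum(2)<200
    x,y=W[...,0],W[...,1]
    on=(x>.3)&(x<.9)
    def comps(mask,name,mn=15):
        N,l,s,_=cv2.connectedComponentsWithStats(mask.astype(np.uint8))
        for i in range(1,N):
            if s[i,4]>mn: print('  px',s[i,:4],end=' '); rect(l==i,name)
    comps((abs(B-.085)<.004)&on,'board85',400)
    comps((abs(B-.130)<.004)&on,'z130',100)
    comps((B>.088)&(B<.1)&on&(y>0),'king95',15)
    comps((B>.105)&(B<.119)&on,'batten',20)
    comps((B>.06)&(B<.08)&on&(y<0),'rim',20)
    comps((B>.08)&(B<.13)&on&(y<0),'front/chest',20)
E
```

```text
scene king [0.474 0.301 0.094]
scene batten [0.579 0.164 0.11 ]
scene standtop [0.674 0.164 0.129]
scene boardA [0.545 0.255 0.085]
scene boxfl [ 0.506 -0.217  0.028]
scene rimmid [ 0.506 -0.217  0.028]
scene bell [0.717 0.033 0.17 ]
scene dish [0.483 0.06  0.089]
scene caddy [0.685 0.283 0.159]
scene chest [ 0.681 -0.236  0.107]
scene cup [ 0.744 -0.238  0.146]
  px [240 237 226 204] scene board85 16438 [0.5987 0.1694] [0.3311 0.3614] 85.3 0.0846
  px [518 430  59  50] scene board85 417 [0.5734 0.5956] [0.0832 0.1003] 41.4 0.0859
  px [287 299  80  72] scene z130 2878 [0.6707 0.1571] [0.1187 0.1108] 87.7 0.1297
  px [604 335  31  33] scene z130 113 [0.3287 0.6086] [0.0726 0.0236] 68.4 0.1298
  px [334 252  28  23] scene king95 421 [0.4907 0.0645] [0.0635 0.0625] 66.1 0.0947
  px [337 302  37  29] scene king95 360 [0.59   0.1634] [0.0302 0.0815] 3.9 0.0966
  px [430 311  17  16] scene king95 172 [0.4743 0.2994] [0.0307 0.0311] 72.3 0.0942
  px [255 314  24  19] scene king95 117 [0.7245 0.0374] [0.0347 0.0502] 54.1 0.0934
  px [289 339   7   5] scene king95 19 [0.7197 0.1061] [0.0059 
[... 4116 characters left out ...]
] [0.0077 0.0124] 3.4 0.0671
  px [303 311  12  14] side rim 43 [ 0.4814 -0.2438] [0.0205 0.0394] 2.7 0.0609
  px [338 310  24  13] side rim 60 [ 0.5689 -0.2555] [0.0514 0.0271] 32.0 0.0612
  px [320 321  15   3] side rim 27 [ 0.5183 -0.2605] [0.0086 0.028 ] 85.1 0.061
  px [379 321 112  17] side rim 818 [ 0.7241 -0.3069] [0.2196 0.0068] 1.1 0.0698
  px [293 334   7  10] side rim 47 [ 0.4547 -0.3098] [0.0044 0.0114] 84.8 0.0704
  px [379 234  40   7] side front/chest 103 [ 0.7152 -0.0075] [0.0145 0.0955] 89.7 0.0828
  px [363 260 130  71] side front/chest 6410 [ 0.722  -0.2183] [0.2218 0.1865] 1.6 0.1068
  px [289 275  10  61] side front/chest 360 [ 0.4523 -0.2258] [0.012  0.1733] 1.5 0.0922
```

```bash
cat >> h.py <<'E'
from scipy.spatial.transform import Rotation as Ro
def plan(p,yaw):
    o=env.get_obs(); R=Ro.from_euler('xyz',o['tool_rot'],degrees=True).as_matrix()
    y0=o['tool_rot'][2]; tw=(y0-yaw+90)%180-90
    print('t',round(o['time_s'],2),'at',np.round(o['tool_pos'],4),'yaw',round(y0,2),'dp cm',np.round((np.array(p)-o['tool_pos'])@R*100,2),'twist',round(tw,1),'or',round(tw-180*np.sign(tw),1),'w',round(o['grip_width'],4),'F',np.round(o['force'],1),'q7',round(o['qpos'][6],1))
E
python3 - <<'E'
from h import *
c=load('side');W=cloud(c); m=(abs(W[...,0]-.32)<.08)&(abs(W[...,1]-.6)<.09); print('bottle top',np.nanmax(W[...,2][m&(W[...,2]<.35)]))
plan([.455,.285,.23],180)
E
```

```text
bottle top 0.3472146971351111
t 0.15 at [0.2153 0.6129 0.2217] yaw 160.65 dp cm [-33.48 -22.99  -0.79] twist -19.4 or 160.6 w 0.0871 F [ 0.4 -0.3  1. ] q7 -3.3
```

View pics/wrist0.png

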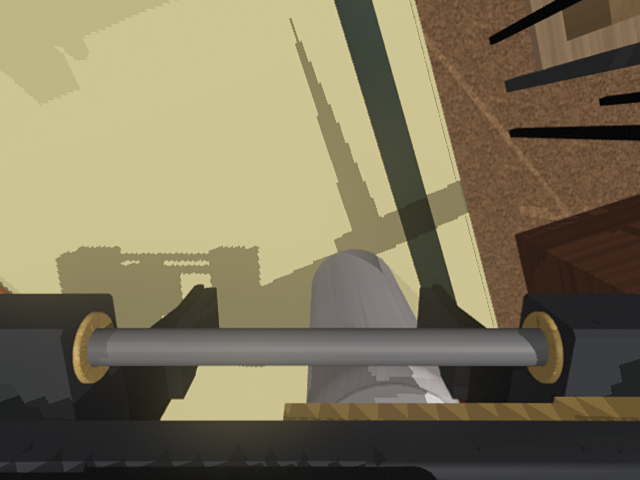

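The wrist view shows the flask close by at (365,320), so I leave sideways first (away from it), then go over the king.

```bash
python3 -m jog '[{"dp":[-1.8,-5,-1],"twist":0,"fingers":0.7},{"dp":[-3.6,-10,-1],"twist":0,"fingers":0.7},{"dp":[-5.3,-15,-1],"twist":0,"fingers":0.7},{"dp":[-10,-17,-0.8],"twist":-5,"fingers":0.7},{"dp":[-15,-18.5,-0.8],"twist":-10,"fingers":0.7},{"dp":[-21,-20,-0.8],"twist":-15,"fingers":0.7},{"dp":[-27,-21.5,-0.8],"twist":-19,"fingers":0.7},{"dp":[-33.5,-23,-0.8],"twist":-19,"fingers":0.7}]'
python3 -m jog '[{"dp":[0,0,0],"twist":0,"fingers":0.7},{"dp":[0,0,0],"twist":0,"fingers":0.7}]'
python3 - <<'E'
from h import *
c=cam('wrist'); cv2.imwrite('pics/wrist1.png',c['pixels']); plan([.475,.298,.2],180)
W=cloud(c); z=W[...,2]; m=(z>.0905)&(z<.1)&(abs(W[...,0]-.475)<.04)&(abs(W[...,1]-.298)<.04); P=W[m]
print(len(P)); 
if len(P)>20: r=cv2.minAreaRect(P[:,:2].astype(np.float32)); print(r, P.mean(0), P.min(0),P.max(0))
E
```

```text
time_s: 1.15
tool_pos: [0.453, 0.2863, 0.2306]
tool_rot: [180.0, 0.0, 179.7]
force: [1.2, 0.5, -0.1]
grip_width: 0.0607
grasp_force: 0.0
time_s: 1.4
tool_pos: [0.4511, 0.2879, 0.2302]
tool_rot: [180.0, -0.1, 179.6]
force: [-0.8, 1.1, -0.0]
grip_width: 0.0607
grasp_force: 0.0
t 1.45 at [0.4505 0.2886 0.2302] yaw 179.75 dp cm [-2.45  0.95  3.02] twist -0.2 or 179.8 w 0.0612 F [-0.3 -0.1  0.7] q7 55.2
1252
((0.47482141852378845, 0.298404335975647), (0.02901415340602398, 0.03186573088169098), 69.1951904296875) [0.47169038 0.29929608 0.09461662] [0.45528306 0.28269141 0.09055652] [0.49002991 0.31654849 0.09692786]
```

View pics/wrist1.png

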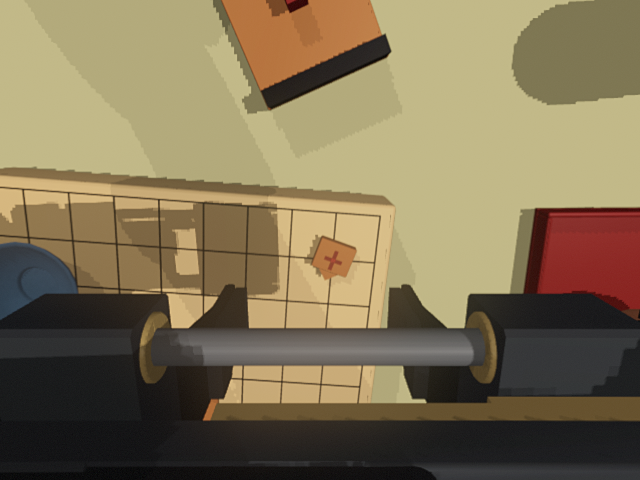

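The wrist view shows the king at (335,257), with its nose pointing at −21° in the world frame. I will grip it across its 24 mm length, so the fingers fit in the box when closing along the box's y.

```bash
python3 - <<'E'
from h import *
plan([.471,.2998,.12],249.2)
E
python3 -m jog '[{"dp":[-2.1,1.1,2],"twist":-10,"fingers":0.5},{"dp":[-2.1,1.1,4],"twist":-20,"fingers":0.5},{"dp":[-2.1,1.1,6],"twist":-30,"fingers":0.5},{"dp":[-2.1,1.1,8],"twist":-40,"fingers":0.5},{"dp":[-2.1,1.1,10],"twist":-50,"fingers":0.5},{"dp":[-2.1,1.1,11],"twist":-60,"fingers":0.5},{"dp":[-2.1,1.1,11],"twist":-69.4,"fingers":0.5},{"dp":[-2.1,1.1,11],"twist":-69.4,"fingers":0.5}]'
python3 - <<'E'
from h import *
plan([.471,.2998,.087],249.2)
E
```

```text
t 1.45 at [0.4505 0.2886 0.2302] yaw 179.75 dp cm [-2.06  1.13 11.02] twist -69.4 or 110.6 w 0.0612 F [-0.3 -0.1  0.7] q7 55.2
time_s: 2.45
tool_pos: [0.4714, 0.2999, 0.1205]
tool_rot: [180.0, 0.0, -110.9]
force: [0.3, 0.0, 0.1]
grip_width: 0.0435
grasp_force: 0.0
t 2.45 at [0.4714 0.2999 0.1205] yaw -110.88 dp cm [0.02 0.03 3.35] twist -0.1 or 179.9 w 0.0435 F [0.3 0.  0.1] q7 125.7
```

```bash
python3 -m jog '[{"dp":[0,0,2],"twist":0,"fingers":0.5},{"dp":[0,0,3.3],"twist":0,"fingers":0.5},{"dp":[0,0,3.3],"twist":0,"fingers":0.5},{"dp":[0,0,3.3],"twist":0,"fingers":0.1},{"dp":[0,0,3.3],"twist":0,"fingers":0.1},{"dp":[0,0,3.3],"twist":0,"fingers":0.1},{"dp":[0,0,3.3],"twist":0,"fingers":0.1},{"dp":[0,0,3.3],"twist":0,"fingers":0.1}]' 12
python3 - <<'E'
from h import *
plan([.471,.2998,.2],249.2)
# refine box: dense use of both cameras
for n in ['scene','side']:
    W=cloud(load(n)); x,y,z=W[...,0],W[...,1],W[...,2]
    b=(x>.46)&(x<.6)&(y>-.31)&(y<-.13)
    for nm,lo,hi in [('rim',.058,.068),('side',.044,.052),('floor',.02,.036)]:
        P=W[b&(z>lo)&(z<hi)]
        if len(P)>10: print(n,nm,len(P),P.min(0).round(3),P.max(0).round(3),np.median(P,0).round(4),cv2.minAreaRect(P[:,:2].astype(np.float32)))
    P=W[(x>.43)&(x<.47)&(y>-.33)&(y<-.11)&(z>.086)]; print('front top',cv2.minAreaRect(P[:,:2].astype(np.float32)),P[:,2].max(), np.median(P[P[:,2]>.09],0))
E
```

```text
time_s: 3.45
tool_pos: [0.473, 0.2986, 0.088]
tool_rot: [-180.0, 0.0, -111.0]
force: [-0.3, -0.1, 2.4]
grip_width: 0.0239
grasp_force: 12.0
t 3.45 at [0.473  0.2986 0.088 ] yaw -110.96 dp cm [ -0.05   0.23 -11.2 ] twist -0.2 or 179.8 w 0.0239 F [-0.3 -0.1  2.4] q7 126.1
scene rim 334 [ 0.46  -0.307  0.058] [ 0.588 -0.18   0.068] [ 0.5296 -0.2234  0.0613] ((0.5240874290466309, -0.24329999089241028), (0.1286935806274414, 0.12642033398151398), 0.5679438710212708)
scene side 359 [ 0.46  -0.306  0.044] [ 0.599 -0.14   0.052] [ 0.5211 -0.2047  0.0476] ((0.529626190662384, -0.223114013671875), (0.13925126194953918, 0.16575217247009277), 0.0011527816532179713)
scene floor 903 [ 0.46  -0.302  0.02 ] [ 0.599 -0.139  0.036] [ 0.5218 -0.2277  0.028 ] ((0.529437780380249, -0.2204751968383789), (0.16264086961746216, 0.13850636780261993), 89.97945404052734)
front top ((0.45302721858024597, -0.22273358702659607), (0.015966001898050308, 0.17370690405368805), 1.4950016736984253) 0.09918812730947572 [ 0.45452929 -0.22231371  0.09330336]
side rim 412 [ 0.46  -0.309  0.058] [ 0.587 -0.182  0.064] [ 0.5246 -0.2298  0.0603] ((0.5227355360984802, -0.24540960788726807), (0.1293407827615738, 0.12155187875032425), 2.234403610229492)
side side 647 [ 0.46  -0.308  0.044] [ 0.6   -0.142  0.052] [ 0.5284 -0.2592  0.0472] ((0.5298013687133789, -0.22525684535503387), (0.13945873081684113, 0.16604816913604736), 0.006576693616807461)
side floor 1508 [ 0.46  -0.304  0.02 ] [ 0.6   -0.144  0.036] [ 0.5284 -0.2187  0.0277] ((0.5305666327476501, -0.22410692274570465), (0.13968810439109802, 0.15970739722251892), 0.3578522503376007)
front top ((0.45228755474090576, -0.2257910668849945), (0.011960226111114025, 0.17332151532173157), 1.5114177465438843) 0.0961994105019951 [ 0.4525146  -0.23631019  0.09233194]
```

```bash
python3 -m jog '[{"dp":[0,0,-5],"twist":0,"fingers":0.1},{"dp":[0,0,-9],"twist":0,"fingers":0.1},{"dp":[0,0,-9],"twist":0,"fingers":0.1}]' 
python3 - <<'E'
from h import *
plan([.5285,-.222,.17],181.5)
E
```

```text
time_s: 3.82
tool_pos: [0.4749, 0.2996, 0.1812]
tool_rot: [-179.8, 0.3, -111.0]
force: [-0.9, 0.2, -1.0]
grip_width: 0.0237
grasp_force: 12.0
t 3.83 at [0.4749 0.2996 0.1812] yaw -110.96 dp cm [ 46.8  -23.67   0.93] twist 67.5 or -112.5 w 0.0237 F [-0.9  0.2 -1. ] q7 125.4
```

```bash
python3 -m jog '[{"dp":[4,-2,0],"twist":0,"fingers":0.1},{"dp":[9,-4.5,0],"twist":10,"fingers":0.1},{"dp":[14,-7,0],"twist":20,"fingers":0.1},{"dp":[19,-9.5,0],"twist":30,"fingers":0.1},{"dp":[24,-12,0],"twist":40,"fingers":0.1},{"dp":[29,-14.5,0],"twist":50,"fingers":0.1},{"dp":[34,-17,0],"twist":60,"fingers":0.1},{"dp":[39,-19.5,0],"twist":67.5,"fingers":0.1}]' 
python3 - <<'E'
from h import *
plan([.5285,-.222,.17],181.5)
E
```

```text
time_s: 4.82
tool_pos: [0.5148, -0.1371, 0.1765]
tool_rot: [180.0, -0.1, -178.7]
force: [0.8, 0.9, 0.9]
grip_width: 0.0236
grasp_force: 12.0
t 4.83 at [ 0.5148 -0.1371  0.1765] yaw -178.71 dp cm [-1.18 -8.51  0.65] twist -0.2 or 179.8 w 0.0236 F [0.8 0.9 0.9] q7 106.6
```

```bash
python3 -m jog '[{"dp":[-0.6,-4,0.5],"twist":0,"fingers":0.1},{"dp":[-1.2,-8,0.5],"twist":0,"fingers":0.1},{"dp":[-1.2,-8,0.5],"twist":0,"fingers":0.1},{"dp":[-1.2,-8,0.5],"twist":0,"fingers":0.1}]' 
python3 - <<'E'
from h import *
plan([.5285,-.222,.032],181.5)
E
```

```text
time_s: 5.32
tool_pos: [0.5291, -0.2144, 0.1714]
tool_rot: [179.9, -0.1, -178.4]
force: [0.0, -0.0, -0.5]
grip_width: 0.0236
grasp_force: 12.0
t 5.33 at [ 0.5291 -0.2144  0.1714] yaw -178.45 dp cm [ 0.05 -0.78 13.94] twist 0.1 or -179.9 w 0.0236 F [ 0.  -0.  -0.5] q7 117.4
```

```bash
python3 -m jog '[{"dp":[0,-0.8,3],"twist":0,"fingers":0.1},{"dp":[0,-0.8,7],"twist":0,"fingers":0.1},{"dp":[0,-0.8,9],"twist":0,"fingers":0.1},{"dp":[0,-0.8,9],"twist":0,"fingers":0.1}]' 
python3 - <<'E'
from h import *
plan([.5285,-.222,.033],181.5)
c=cam('side'); cv2.imwrite('pics/side1.png',cv2.resize(c['pixels'][230:380,240:440],None,fx=3,fy=3))
E
```

```text
time_s: 5.82
tool_pos: [0.5289, -0.2216, 0.0812]
tool_rot: [179.9, -0.2, -178.4]
force: [-0.3, -0.0, 0.2]
grip_width: 0.0238
grasp_force: 12.0
t 5.83 at [ 0.5289 -0.2216  0.0812] yaw -178.36 dp cm [ 0.03 -0.04  4.82] twist 0.1 or -179.9 w 0.0238 F [-0.3 -0.   0.2] q7 121.4
```

View pics/side1.png

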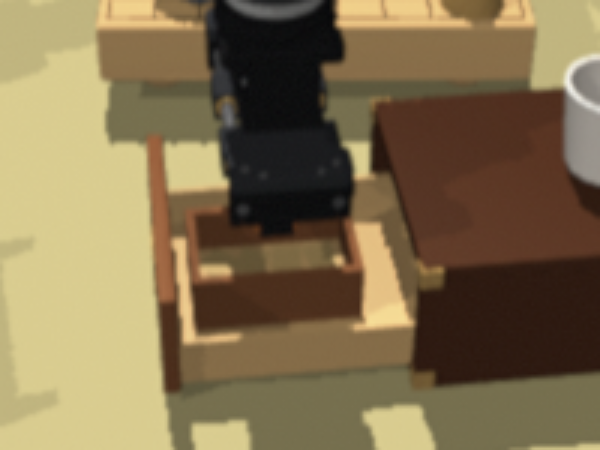

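The crop shows the gripper centred over the box (rim at about (275,240)) and clear of the panel and the chest. I lower and release.

```bash
python3 -m jog '[{"dp":[0,0,2],"twist":0,"fingers":0.1},{"dp":[0,0,4],"twist":0,"fingers":0.1},{"dp":[0,0,4.7],"twist":0,"fingers":0.1},{"dp":[0,0,4.7],"twist":0,"fingers":0.1},{"dp":[0,0,4.7],"twist":0,"fingers":0.33},{"dp":[0,0,4.7],"twist":0,"fingers":0.33},{"dp":[0,0,4.7],"twist":0,"fingers":0.33}]' 
python3 -m jog '[{"dp":[0,0,-2],"twist":0,"fingers":0.33},{"dp":[0,0,-5],"twist":0,"fingers":0.33},{"dp":[0,0,-10],"twist":0,"fingers":0.33},{"dp":[0,0,-15],"twist":0,"fingers":0.4},{"dp":[0,0,-17],"twist":0,"fingers":0.4}]'
python3 - <<'E'
from h import *
c=cam('wrist'); cv2.imwrite('pics/wrist2.png',c['pixels'])
W=cloud(c); x,y,z=W[...,0],W[...,1],W[...,2]; m=(z>.033)&(z<.045)&(abs(x-.5285)<.045)&(abs(y+.222)<.026); P=W[m]; print(len(P),P.mean(0) if len(P) else '',P[:,2].max() if len(P) else '')
plan([.5745,.160,.2],88)
E
```

```text
time_s: 6.75
tool_pos: [0.5302, -0.2233, 0.036]
tool_rot: [-180.0, 0.1, -178.5]
force: [-0.3, -0.2, 0.6]
grip_width: 0.0285
grasp_force: 0.0
time_s: 7.38
tool_pos: [0.5313, -0.2244, 0.2108]
tool_rot: [-179.9, 0.4, -178.5]
force: [0.0, -0.4, -0.8]
grip_width: 0.034
grasp_force: 0.0
1080 [ 0.53002457 -0.22449071  0.03758252] 0.03996882506729196
t 7.42 at [ 0.5321 -0.2246  0.2122] yaw -178.48 dp cm [-5.25 38.33  1.2 ] twist -86.5 or 93.5 w 0.0345 F [ 0.7 -1.2  2.3] q7 117.6
```

View pics/wrist2.png

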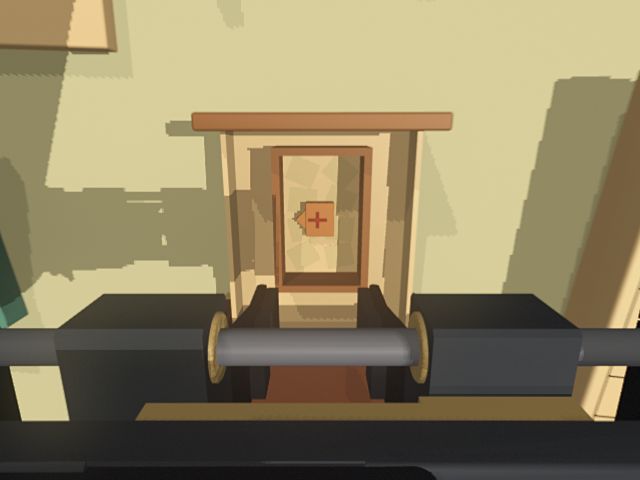

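The king lies flat in the box at (318,219), as seen in the wrist view. Next is the batten.

```bash
python3 -m jog '[{"dp":[0,5,0],"twist":10,"fingers":0.4},{"dp":[-1,10,0],"twist":20,"fingers":0.4},{"dp":[-1,15,0],"twist":30,"fingers":0.4},{"dp":[-2,20,0],"twist":40,"fingers":0.4},{"dp":[-3,25,0],"twist":50,"fingers":0.4},{"dp":[-4,30,0],"twist":60,"fingers":0.4},{"dp":[-4,32,0],"twist":70,"fingers":0.4},{"dp":[-4,32,0],"twist":80,"fingers":0.4}]'
python3 -m jog '[{"dp":[0,0,0],"twist":10,"fingers":0.4},{"dp":[0,0,0],"twist":13,"fingers":0.4},{"dp":[0,0,0],"twist":13,"fingers":0.4}]'
python3 - <<'E'
from h import *
W=cloud(load('wrist')); x,y,z=W[...,0],W[...,1],W[...,2]
P=W[(z>.057)&(z<.068)&(abs(x-.5285)<.068)&(abs(y+.222)<.045)]; print('rim',cv2.minAreaRect(P[:,:2].astype(np.float32)),np.median(P[:,2]))
P=W[(z>.088)&(z<.1)&(abs(x-.453)<.015)&(abs(y+.222)<.1)]; print('front',cv2.minAreaRect(P[:,:2].astype(np.float32)),np.median(P[:,2]))
c=cam('wrist');cv2.imwrite('pics/wrist3.png',c['pixels']); W=cloud(c);x,y,z=W[...,0],W[...,1],W[...,2]
P=W[(z>.111)&(z<.12)&(abs(x-.575)<.03)&(abs(y-.16)<.05)]; print('batten',len(P)); 
if len(P)>20: print(cv2.minAreaRect(P[:,:2].astype(np.float32)),np.median(P[:,2]))
plan([.5745,.160,.13],88)
E
```

```text
time_s: 8.43
tool_pos: [0.5607, 0.1006, 0.2056]
tool_rot: [-180.0, -0.0, 101.5]
force: [0.2, -0.5, 0.6]
grip_width: 0.0349
grasp_force: 0.0
time_s: 8.8
tool_pos: [0.5611, 0.0976, 0.2059]
tool_rot: [180.0, -0.0, 88.6]
force: [-0.1, 0.1, -0.8]
grip_width: 0.0346
grasp_force: 0.0
rim ((0.5285947918891907, -0.2220347672700882), (0.11640474200248718, 0.07607360929250717), 1.607569694519043) 0.06174608759276559
front ((0.4524819850921631, -0.22412796318531036), (0.011486990377306938, 0.17157064378261566), 1.5385892391204834) 0.09366855117383846
batten 2126
((0.5743776559829712, 0.1622769832611084), (0.07584968209266663, 0.010106357745826244), 87.9813232421875) 0.11478401627023421
t 8.85 at [0.5611 0.0976 0.2058] yaw 88.6 dp cm [6.27 1.19 7.58] twist 0.6 or -179.4 w 0.0351 F [ 0.1  0.  -0.6] q7 -9.4
```

```bash
python3 -m jog '[{"dp":[4,1,3],"twist":0.6,"fingers":0.4},{"dp":[6.4,1.1,6],"twist":0.6,"fingers":0.4},{"dp":[6.4,1.1,7.6],"twist":0.6,"fingers":0.4},{"dp":[6.4,1.1,7.6],"twist":0.6,"fingers":0.4}]'
python3 - <<'E'
from h import *
plan([.5744,.1623,.100],88)
E
```

```text
time_s: 9.35
tool_pos: [0.5731, 0.1595, 0.1286]
tool_rot: [-179.9, 0.1, 87.9]
force: [-0.4, -0.0, 0.6]
grip_width: 0.0349
grasp_force: 0.0
t 9.35 at [0.5731 0.1595 0.1286] yaw 87.89 dp cm [0.29 0.13 2.86] twist -0.1 or 179.9 w 0.0349 F [-0.4 -0.   0.6] q7 -13.2
```

```bash
python3 -m jog '[{"dp":[0.3,0.1,1.5],"twist":0,"fingers":0.4},{"dp":[0.3,0.1,2.8],"twist":0,"fingers":0.4},{"dp":[0.3,0.1,2.8],"twist":0,"fingers":0.4},{"dp":[0.3,0.1,2.8],"twist":0,"fingers":0},{"dp":[0.3,0.1,2.8],"twist":0,"fingers":0},{"dp":[0.3,0.1,2.8],"twist":0,"fingers":0},{"dp":[0.3,0.1,2.8],"twist":0,"fingers":0},{"dp":[0.3,0.1,2.8],"twist":0,"fingers":0}]' 20
python3 - <<'E'
from h import *
o=env.get_obs()['tool_pos'];a=np.radians(-2.2)
plan(o-np.array([np.cos(a),np.sin(a),0])*.086,88)
E
```

```text
time_s: 10.35
tool_pos: [0.575, 0.1645, 0.1019]
tool_rot: [180.0, -0.0, 87.9]
force: [-0.7, 0.1, 1.2]
grip_width: 0.0099
grasp_force: 20.0
t 10.35 at [0.575  0.1645 0.1019] yaw 87.95 dp cm [ 0.02 -8.6  -0.  ] twist -0.1 or 179.9 w 0.0099 F [-0.7  0.1  1.2] q7 -12.8
```

```bash
python3 -m jog '[{"dp":[0,-1,0],"twist":0,"fingers":0},{"dp":[0,-2.5,0],"twist":0,"fingers":0},{"dp":[0,-4,0],"twist":0,"fingers":0},{"dp":[0,-5.5,0],"twist":0,"fingers":0},{"dp":[0,-7,0],"twist":0,"fingers":0},{"dp":[0,-8,0],"twist":0,"fingers":0},{"dp":[0,-8.7,0],"twist":0,"fingers":0},{"dp":[0,-8.7,0],"twist":0,"fingers":0}]'
python3 -m jog '[{"dp":[0,0,0],"twist":0,"fingers":0},{"dp":[0,0,0],"twist":0,"fingers":0.35},{"dp":[0,0,0],"twist":0,"fingers":0.35},{"dp":[0,0,0],"twist":0,"fingers":0.35},{"dp":[0,0,-3],"twist":0,"fingers":0.35},{"dp":[0,0,-6],"twist":0,"fingers":0.35},{"dp":[-3,2,-9],"twist":0,"fingers":0.35},{"dp":[-6,4,-11],"twist":0,"fingers":0.35}]'
python3 - <<'E'
from h import *
c=cam('wrist');cv2.imwrite('pics/wrist4.png',c['pixels']); W=cloud(c);x,y,z=W[...,0],W[...,1],W[...,2]
b=(abs(x-.545)<.075)&(abs(y-.163)<.06)
for nm,lo,hi,xm in [('battens',.11,.12,0),('plate',.093,.1,0)]:
    P=W[b&(z>lo)&(z<hi)]; print(nm,len(P),cv2.minAreaRect(P[:,:2].astype(np.float32)),np.median(P[:,2]))
P=W[(abs(x-.545)<.025)&(abs(y-.163)<.025)&(z>.11)&(z<.12)]; print('handle',len(P)); 
if len(P)>9: print(cv2.minAreaRect(P[:,:2].astype(np.float32)),np.median(P[:,2]))
plan([.545,.165,.2],178)
E
```

```text
time_s: 11.35
tool_pos: [0.487, 0.1678, 0.1018]
tool_rot: [-179.9, -0.0, 88.0]
force: [-1.7, -0.2, 6.4]
grip_width: 0.0099
grasp_force: 20.0
time_s: 12.35
tool_pos: [0.5264, 0.1059, 0.213]
tool_rot: [179.9, -0.0, 88.0]
force: [0.4, -0.7, -0.7]
grip_width: 0.0302
grasp_force: 0.0
battens 5466 ((0.5497854948043823, 0.16205012798309326), (0.11025883257389069, 0.1361147165298462), 87.36318969726562) 0.11472758562740143
plate 17283 ((0.5548840165138245, 0.15894204378128052), (0.1295214742422104, 0.11053875088691711), 0.0857795849442482) 0.09681862834645813
handle 1004
((0.5424178838729858, 0.16348835825920105), (0.011758391745388508, 0.031515829265117645), 88.03028869628906) 0.11476261003847824
t 12.4 at [0.5302 0.0999 0.2156] yaw 87.61 dp cm [6.57 1.2  1.56] twist 89.6 or -90.4 w 0.0305 F [ 1.8 -4.4  2.5] q7 -13.5
```

View pics/wrist4.png

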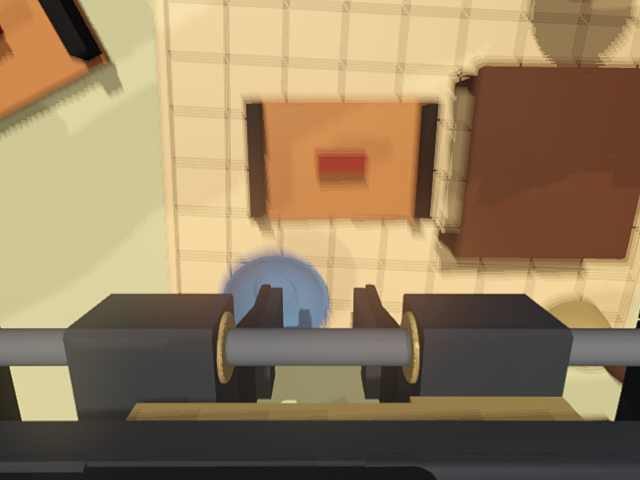

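The lid is clear of the stand and lying flat, with its handle at (342,162). The measured centre is (0.542, 0.163).

```bash
python3 -m jog '[{"dp":[1,0,0],"twist":-10,"fingers":0.45},{"dp":[2,0.5,0],"twist":-20,"fingers":0.45},{"dp":[3,1,0],"twist":-30,"fingers":0.45},{"dp":[4,1,0],"twist":-40,"fingers":0.45},{"dp":[5,1,1],"twist":-50,"fingers":0.45},{"dp":[6,1,2],"twist":-60,"fingers":0.45},{"dp":[6.5,1,3],"twist":-70,"fingers":0.45},{"dp":[6.5,1,4],"twist":-80,"fingers":0.45}]'
python3 -m jog '[{"dp":[0,0,1],"twist":-10,"fingers":0.45},{"dp":[0,0,1],"twist":-10,"fingers":0.45},{"dp":[0,0,1],"twist":-10,"fingers":0.45}]'
python3 - <<'E'
from h import *
plan([.5424,.1635,.1],178)
E
```

```text
time_s: 13.4
tool_pos: [0.5376, 0.1714, 0.1706]
tool_rot: [-180.0, -0.1, 168.3]
force: [-0.1, 0.2, -0.7]
grip_width: 0.0392
grasp_force: 0.0
time_s: 13.78
tool_pos: [0.5382, 0.1707, 0.1617]
tool_rot: [180.0, 0.0, 177.8]
force: [-0.2, 0.0, -0.2]
grip_width: 0.0391
grasp_force: 0.0
t 13.78 at [0.5382 0.1707 0.1617] yaw 177.77 dp cm [-0.45 -0.7   6.17] twist -0.2 or 179.8 w 0.0391 F [-0.2  0.  -0.2] q7 71.3
```

```bash
python3 -m jog '[{"dp":[-0.4,-0.7,2],"twist":0,"fingers":0.45},{"dp":[-0.4,-0.7,4],"twist":0,"fingers":0.45},{"dp":[-0.4,-0.7,5.5],"twist":0,"fingers":0.45},{"dp":[-0.4,-0.7,6.1],"twist":0,"fingers":0.45},{"dp":[-0.4,-0.7,6.1],"twist":0,"fingers":0},{"dp":[-0.4,-0.7,6.1],"twist":0,"fingers":0},{"dp":[-0.4,-0.7,6.1],"twist":0,"fingers":0},{"dp":[-0.4,-0.7,6.1],"twist":0,"fingers":0}]' 35
python3 -m jog '[{"dp":[0,0,0],"twist":0,"fingers":0},{"dp":[0,0,-2],"twist":0,"fingers":0},{"dp":[0,0,-5],"twist":0,"fingers":0},{"dp":[0,0,-8],"twist":0,"fingers":0},{"dp":[0,0,-9],"twist":0,"fingers":0},{"dp":[0,0,-9],"twist":0,"fingers":0}]'
python3 - <<'E'
from h import *
plan([.5286,-.222,.18],181.6)
E
```

```text
time_s: 14.78
tool_pos: [0.5422, 0.1638, 0.1011]
tool_rot: [180.0, 0.0, 177.9]
force: [-0.7, -0.4, 0.7]
grip_width: 0.0115
grasp_force: 35.0
time_s: 15.52
tool_pos: [0.5419, 0.1637, 0.1905]
tool_rot: [180.0, 0.0, 178.0]
force: [0.3, -0.5, -0.9]
grip_width: 0.0114
grasp_force: 35.0
t 15.53 at [0.5419 0.1637 0.1905] yaw 177.95 dp cm [ -0.05 -38.59   1.04] twist -3.6 or 176.4 w 0.0114 F [ 0.3 -0.5 -0.9] q7 71.9
```

```bash
python3 -m jog '[{"dp":[0,-4,0],"twist":0,"fingers":0},{"dp":[0,-9,0],"twist":0,"fingers":0},{"dp":[0,-14,0],"twist":-1,"fingers":0},{"dp":[0,-19,0],"twist":-2,"fingers":0},{"dp":[0,-24,0],"twist":-3.6,"fingers":0},{"dp":[0,-29,0],"twist":-3.6,"fingers":0},{"dp":[0,-34,0],"twist":-3.6,"fingers":0},{"dp":[0,-37,0],"twist":-3.6,"fingers":0}]'
python3 -m jog '[{"dp":[0,-1,0],"twist":0,"fingers":0},{"dp":[0,-1.5,0],"twist":0,"fingers":0},{"dp":[0,-1.5,0],"twist":0,"fingers":0},{"dp":[0,-1.5,0],"twist":0,"fingers":0}]'
python3 - <<'E'
from h import *
plan([.5286,-.222,.09],181.6)
E
```

```text
time_s: 16.52
tool_pos: [0.5268, -0.2091, 0.1889]
tool_rot: [-180.0, -0.1, -178.6]
force: [-0.5, 0.9, -0.4]
grip_width: 0.0116
grasp_force: 35.0
time_s: 17.02
tool_pos: [0.5294, -0.2195, 0.1904]
tool_rot: [180.0, -0.0, -178.3]
force: [-0.4, -0.5, -2.1]
grip_width: 0.0118
grasp_force: 35.0
t 17.02 at [ 0.5294 -0.2195  0.1904] yaw -178.32 dp cm [ 0.08 -0.25 10.04] twist 0.1 or -179.9 w 0.0118 F [-0.4 -0.5 -2.1] q7 118.3
```

```bash
python3 -m jog '[{"dp":[0.1,-0.2,3],"twist":0,"fingers":0},{"dp":[0.1,-0.2,6],"twist":0,"fingers":0},{"dp":[0.1,-0.2,9],"twist":0,"fingers":0},{"dp":[0.1,-0.2,9],"twist":0,"fingers":0},{"dp":[0.1,-0.2,9],"twist":0,"fingers":0}]'
python3 - <<'E'
from h import *
plan([.5286,-.222,.0715],181.6)
for n in ['wrist','side']:
    c=cam(n); cv2.imwrite(f'pics/{n}5.png',c['pixels']);W=cloud(c);x,y,z=W[...,0],W[...,1],W[...,2]; zt=env.get_obs()['tool_pos'][2]-.004
    P=W[(abs(x-.5286)<.064)&(abs(y+.222)<.048)&(abs(z-zt)<.004)]; print(n,len(P))
    if len(P)>50: print(cv2.minAreaRect(P[:,:2].astype(np.float32)),P.min(0),P.max(0),np.median(P[:,2]))
c=load('side'); cv2.imwrite('pics/side5c.png',cv2.resize(c['pixels'][230:380,240:440],None,fx=3,fy=3))
E
```

```text
time_s: 17.65
tool_pos: [0.5289, -0.223, 0.1017]
tool_rot: [-180.0, 0.1, -178.4]
force: [0.1, 0.3, -0.4]
grip_width: 0.0115
grasp_force: 35.0
t 17.65 at [ 0.5289 -0.223   0.1017] yaw -178.41 dp cm [0.04 0.1  3.02] twist -0.0 or 180.0 w 0.0115 F [ 0.1  0.3 -0.4] q7 121.6
wrist 18900
((0.5247002840042114, -0.22324320673942566), (0.11148097366094589, 0.0802624449133873), 1.6387165784835815) [ 0.46798738 -0.26435574  0.09425175] [ 0.58015017 -0.18319687  0.10202928] 0.09735926174344525
side 840
((0.5290676951408386, -0.2251792699098587), (0.1198214739561081, 0.08343858271837234), 1.316016435623169) [ 0.46827978 -0.26733692  0.0942289 ] [ 0.58979136 -0.1844108   0.10213521] 0.096426829413334
```

View pics/wrist5.png

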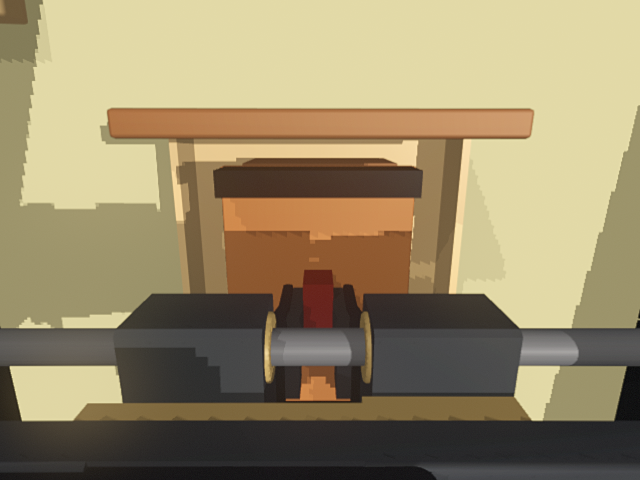

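The wrist view shows the lid held level and square above the box, with its front batten at (318,183). Its y is about 1 mm off, which I correct while lowering.

```bash
python3 -m jog '[{"dp":[0,0.1,1],"twist":0,"fingers":0},{"dp":[0,0.1,2],"twist":0,"fingers":0},{"dp":[0,0.1,2.5],"twist":0,"fingers":0},{"dp":[0,0.1,3],"twist":0,"fingers":0},{"dp":[0,0.1,3],"twist":0,"fingers":0},{"dp":[0,0.1,3],"twist":0,"fingers":0}]'
```

```text
time_s: 18.5
tool_pos: [0.5299, -0.222, 0.0721]
tool_rot: [180.0, 0.2, -178.4]
force: [0.1, 0.4, 5.4]
grip_width: 0.0113
grasp_force: 35.0
```

```bash
python3 -m jog '[{"dp":[0,0,0.1],"twist":0,"fingers":0.35},{"dp":[0,0,0],"twist":0,"fingers":0.35},{"dp":[0,0,0],"twist":0,"fingers":0.35},{"dp":[0,0,-4],"twist":0,"fingers":0.35},{"dp":[0,0,-8],"twist":0,"fingers":0.35},{"dp":[0,0,-9],"twist":0,"fingers":0.2},{"dp":[0,0,-9],"twist":0,"fingers":0},{"dp":[0,0,-9],"twist":0,"fingers":0}]'
python3 - <<'E'
from h import *
c=cam('wrist'); cv2.imwrite('pics/wrist6.png',c['pixels']);W=cloud(c);x,y,z=W[...,0],W[...,1],W[...,2]
P=W[(abs(x-.5286)<.064)&(abs(y+.222)<.048)&(z>.06)&(z<.075)]; print(len(P),cv2.minAreaRect(P[:,:2].astype(np.float32)),np.median(P[:,2]))
A=np.c_[P[:,:2]-P[:,:2].mean(0),np.ones(len(P))]; print('slopes',np.linalg.lstsq(A,P[:,2],rcond=None)[0])
P=W[(abs(x-.5286)<.064)&(abs(y+.222)<.048)&(z>.08)&(z<.092)]; print('tops',np.median(P[:,2]))
P=W[(z>.088)&(z<.1)&(abs(x-.453)<.02)&(abs(y+.222)<.1)]; print('front',cv2.minAreaRect(P[:,:2].astype(np.float32)))
plan([.42,-.224,.15],181.6)
E
```

```text
time_s: 19.5
tool_pos: [0.5271, -0.2217, 0.159]
tool_rot: [180.0, -0.1, -178.4]
force: [-0.3, 0.0, 0.1]
grip_width: 0.008
grasp_force: 0.0
13482 ((0.5254279971122742, -0.22217673063278198), (0.1108594462275505, 0.08013954013586044), 1.629154920578003) 0.06781062190089213
slopes [-0.00019395  0.00132631  0.06784171]
tops 0.08578945395624027
front ((0.4596039950847626, -0.2240455150604248), (0.022038260474801064, 0.17154133319854736), 1.5891424417495728)
t 19.55 at [ 0.5271 -0.2217  0.1589] yaw -178.45 dp cm [10.71  0.06  0.92] twist -0.0 or 180.0 w 0.0054 F [-0.8 -0.2 -0.2] q7 119.4
```

View pics/wrist6.png

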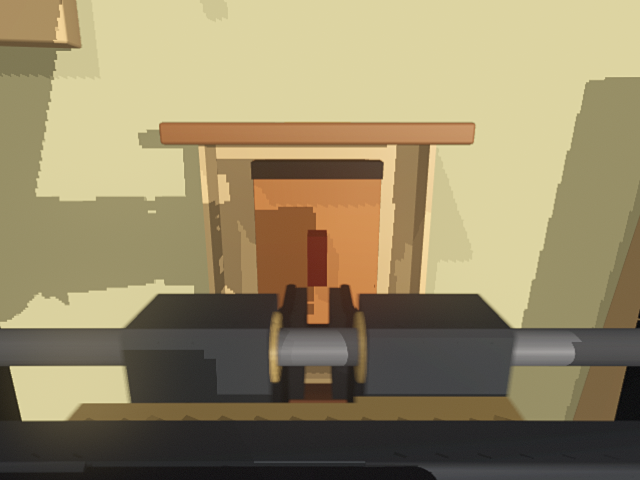

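The lid is seated level, with its plate top 6 mm above the rim and its front batten at (318,169). Next I go in front of the panel with the fingers closed.

```bash
python3 -m jog '[{"dp":[5,0,0],"twist":0,"fingers":0},{"dp":[10.7,0,0],"twist":0,"fingers":0},{"dp":[11,0,0],"twist":0,"fingers":0},{"dp":[11,0,3],"twist":0,"fingers":0},{"dp":[11,0,7],"twist":0,"fingers":0},{"dp":[11,0,10],"twist":0,"fingers":0},{"dp":[11,0,10],"twist":0,"fingers":0},{"dp":[11,0,10],"twist":0,"fingers":0}]'
python3 - <<'E'
from h import *
plan([.5895,-.2205,.058],181.6)
E
```

```text
time_s: 20.55
tool_pos: [0.4189, -0.2255, 0.0612]
tool_rot: [-180.0, 0.0, -178.4]
force: [0.1, -0.4, 0.4]
grip_width: 0.0003
grasp_force: 0.0
t 20.55 at [ 0.4189 -0.2255  0.0612] yaw -178.44 dp cm [-17.07   0.04   0.33] twist -0.0 or 180.0 w 0.0003 F [ 0.1 -0.4  0.4] q7 121.8
```

Now a gentle push: first most of the way, then slowly to the stop.

```bash
python3 -m jog '[{"dp":[-1.5,0,0],"twist":0,"fingers":0},{"dp":[-2.5,0,0],"twist":0,"fingers":0},{"dp":[-4,0,0],"twist":0,"fingers":0},{"dp":[-6,0,0],"twist":0,"fingers":0},{"dp":[-8,0,0],"twist":0,"fingers":0},{"dp":[-10,0,0],"twist":0,"fingers":0},{"dp":[-12,0,0],"twist":0,"fingers":0},{"dp":[-13.5,0,0],"twist":0,"fingers":0}]'
python3 -m jog '[{"dp":[-0.7,0,0],"twist":0,"fingers":0},{"dp":[-1.3,0,0],"twist":0,"fingers":0},{"dp":[-1.9,0,0],"twist":0,"fingers":0},{"dp":[-2.4,0,0],"twist":0,"fingers":0},{"dp":[-2.8,0,0],"twist":0,"fingers":0},{"dp":[-3.1,0,0],"twist":0,"fingers":0},{"dp":[-3.4,0,0],"twist":0,"fingers":0},{"dp":[-3.4,0,0],"twist":0,"fingers":0}]'
```

```text
time_s: 21.55
tool_pos: [0.5544, -0.2213, 0.0604]
tool_rot: [-180.0, -0.0, -178.4]
force: [-1.8, -1.2, 2.1]
grip_width: 0.0004
grasp_force: 1.1
time_s: 22.55
tool_pos: [0.5876, -0.2208, 0.0607]
tool_rot: [-180.0, 0.1, -178.4]
force: [0.3, 0.0, -0.6]
grip_width: 0.0005
grasp_force: 0.1
```

```bash
python3 -m jog '[{"dp":[-0.2,0,0],"twist":0,"fingers":0},{"dp":[-0.4,0,0],"twist":0,"fingers":0},{"dp":[-0.4,0,0],"twist":0,"fingers":0}]'; python3 -c "
from h import *
c=cam('side');W=cloud(c);x,y,z=W[...,0],W[...,1],W[...,2]
P=W[(x>.55)&(x<.62)&(abs(y+.222)<.084)&(z>.087)&(z<.0965)];print(len(P),cv2.minAreaRect(P[:,:2].astype(np.float32)),P[:,0].min())"
```

```text
time_s: 22.92
tool_pos: [0.5887, -0.2208, 0.0607]
tool_rot: [179.9, -0.3, -178.5]
force: [-8.1, 2.2, 6.3]
grip_width: 0.0004
grasp_force: 4.0
97 ((0.6075294017791748, -0.2874848544597626), (0.011636896058917046, 0.03715977817773819), 2.21378493309021) 0.6015568053346309
```

```bash
python3 -m jog '[{"dp":[-0.3,0,0],"twist":0,"fingers":0},{"dp":[-0.3,0,0],"twist":0,"fingers":0},{"dp":[-0.3,0,0],"twist":0,"fingers":0}]'; python3 -m jog '[{"dp":[1,0,0],"twist":0,"fingers":0},{"dp":[5,0,0],"twist":0,"fingers":0},{"dp":[9,0,0],"twist":0,"fingers":0},{"dp":[13,0,0],"twist":0,"fingers":0},{"dp":[15,0,-4],"twist":0,"fingers":0},{"dp":[15,0,-9],"twist":0,"fingers":0},{"dp":[15,0,-14],"twist":0,"fingers":0},{"dp":[15,0,-14],"twist":0,"fingers":0}]'
python3 - <<'E'
from h import *
for n in ['side','scene']:
    c=cam(n);W=cloud(c);x,y,z=W[...,0],W[...,1],W[...,2]
    P=W[(x>.53)&(x<.605)&(abs(y+.222)<.083)&(z>.03)&(z<.09)];print(n,'face',len(P),np.median(P[:,0]))
    P=W[(x>.6)&(x<.85)&(abs(y+.222)<.083)&(z>.103)&(z<.112)];print('chest',cv2.minAreaRect(P[:,:2].astype(np.float32)),P[:,0].min())
    P=W[(x>.59)&(x<.615)&(abs(y+.222)<.083)&(z>.088)&(z<.0965)];print('front',cv2.minAreaRect(P[:,:2].astype(np.float32)) if len(P)>3 else '')
    for k,(a,b,lo,hi) in dict(bell=(.717,.025,.1,.18),caddy=(.692,.278,.15,.165),dish=(.488,.07,.09,.11),cup=(.755,-.22,.15,.18)).items():
        P=W[(np.hypot(x-a,y-b)<.06)&(z>lo)&(z<hi)];print(k,len(P),np.median(P,0).round(3), end=' ')
    print()
cv2.imwrite('pics/side7.png',load('side')['pixels'])
E
```

```text
time_s: 23.35
tool_pos: [0.5886, -0.2209, 0.0606]
tool_rot: [179.8, -0.6, -178.6]
force: [-16.2, 1.9, 11.5]
grip_width: 0.0004
grasp_force: 7.9
time_s: 24.35
tool_pos: [0.4473, -0.2258, 0.205]
tool_rot: [-179.9, 0.6, -178.5]
force: [-0.2, -0.2, -0.9]
grip_width: 0.0001
grasp_force: 0.0
side face 379 0.6004769817368818
chest ((0.7217414379119873, -0.22201195359230042), (0.16580961644649506, 0.2256515920162201), 89.98751068115234) 0.6089327776319097
front ((0.6062654256820679, -0.2220202088356018), (0.013020386919379234, 0.16534189879894257), 1.6513079404830933)
bell 297 [0.716 0.019 0.118] caddy 206 [0.693 0.277 0.156] dish 176 [0.513 0.079 0.099] cup 655 [ 0.759 -0.212  0.163] 
scene face 1 0.6006253388383803
chest ((0.7223477363586426, -0.22190532088279724), (0.22214454412460327, 0.16581527888774872), 0.14145658910274506) 0.6111251780393021
front ((0.6037384867668152, -0.22266247868537903), (0.006595877930521965, 0.1619609296321869), 1.1083351373672485)
bell 409 [0.723 0.035 0.119] caddy 1004 [0.697 0.291 0.158] dish 669 [0.486 0.062 0.099] cup 516 [ 0.758 -0.22   0.165]
```

View pics/side7.png

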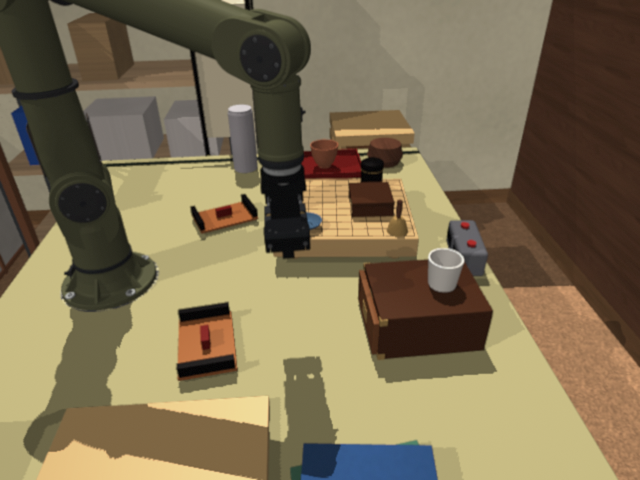

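The drawer is shut (panel at (370,300), face flush at x≈0.599), and the caddy, bell, dish and cup stand where they were. I hand it in.

```bash
python3 -c "
from cell import env
print(env.sign_off())"
```

```text
the job is handed in; nothing more can be done
None
```

The job is handed in: the king lies flat in the box, the lid was drawn clear, set down and then seated on the box, and the drawer is pushed shut, with the caddy, bell, dish and cup left standing; it took about 24 s of the 69 s allowed.

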